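Shut the test chamber and thread its locking pin through both bushings

TASK

The gauge is loaded in the test chamber: press the chamber's lid fully shut, then take the long pin out of the pin rack and push it straight down through the bushing on the lid and on through the bushing below it on the chamber. Finish still holding the pin in the gripper, spanning both bushings, its tip sticking out underneath the lower one and its grip's collar about 1 cm clear above the upper one (I will fit the clip while you hold it). Leave the short pin standing in the rack and do not knock over or push about the loose fittings.

Things in the scene. Friction and masses are not known exactly. Their poses are not given: they have to be found in the camera images.
- chamber: fixed grey test chamber, an open-topped box 120 x 120 x 80 high, walls 6; origin: centre of its underside on the bench; its x points from the front (lug) to the hinge at the back, y to the left, z up; a steel lug 44 wide with the lower bushing sticks out of its front; side handles reach y = +-77
- chamber_lid (a joint): lid's hinge angle (rad): 0 fully shut, grows as the lid's front rises, starts part open; stays where left (friction 0.4 N m, a push of 2 to 5 N down on lid_press shuts it); axis = chamber's y through lid_hinge
- lid_hinge (a point): point on the hinge axis, at chamber frame x +62, y 0, z 80 mm; fixed; axes as the chamber's
- lid_press (a point): point on the lid's top, midway across, 104 from the hinge axis and 12 above the lid's underside; good place to push the lid shut; turns with the lid; when shut at chamber frame x -42, y 0, z 92 mm; lid 132 x 126 x 10, plus its lug in front
- upper_bushing (a point): centre of the top rim of the bronze bushing in the lid's lug: outside 25, bore 15, 16 long, plain rim; turns with the lid; when the lid is shut its bore is vertical and this point is at chamber frame x -82, y 0, z 96 mm (bore from z 80 to 96)
- lower_bushing (a point): centre of the lower rim of the like bushing (bore 15, 16 long) in the chamber's lug: chamber frame x -82, y 0, z 40 mm (bore from z 40 to 56), right under the upper one when the lid is shut; free space of 40 beneath it down to the bench
- pin_rack: fixed grey block 60 x 124 x 50 high with two upright holes (15 wide, 40 deep, floors at z 10) at its own y = -35 and +35, x 0; a pin stands loose in each, which in which varies; origin: centre of underside. Fixed pressure ports, gauges and hose ends up to 250 high stand on the bench in front of rack and chamber and between them: carry the pin with its tip above 280 and come down from above
- long_pin: steel pin, total 120, about 0.11 kg: shank 12 diameter, 80 long with a 6 long taper to 5 at the tip; above it a round ribbed grip 20 diameter, 40 long; origin: centre of the tip's end face, z points along the pin to the grip; stands upright in the rack, grip from 90 to 130 above the bench
- long_pin_collar (a point): on the long pin's axis at the underside (collar) of its grip, 80 above the tip
- short_pin: the other pin, too short for the job: same shank and grip diameters, shank only 45 long, so its grip stands 35 lower (55 to 95 above the bench); origin: centre of the tip's end face, z towards the grip; leave it in the rack
- hex_adapter: loose bystander: pale hexagon adapter 24 x 27 x 36 high, standing between chamber and rack; origin: centre of underside
- ribbed_fitting: loose bystander: pale fitting with a ribbed waist, 34 x 34 x 44 high, standing behind and between; origin: centre of underside
There are look-alikes about, which are no part of the job. Leave any green look-alike of the long_pin alone.

How it is judged:
By the outcome, as a careful person would: the job done as asked, in the order asked, and still so for the second after the job is handed in, while the arm keeps its last pose, push and grip.
It also fails if it takes over 64 s, if anything falls off the work surface, if the arm or the gripper's body presses on something with over 40 N, if the wrist force passes 120 N, or if a joint passes its speed limit or range.

ROBOT

A 6-joint arm with a two-finger parallel gripper is mounted at the origin on a cart in front of the work surface, level with it; the furniture and walls round the work are solid. World frame = base frame: x ahead of the robot, y to its left, z up, the work surface at z = 0. Lengths are in m, angles in rad, forces in N, time in s.
With the tool pointing down it reaches from about 0.375 to 0.825 m from the base axis. Payload 5.5 kg.
Tool frame: the origin (TCP) lies midway between the tips of the shut fingers; the grasp point (between the pads) lies 19 mm behind it; x points along the fingers, y is the direction in which the jaws open and shut, and the axes are right-handed (so a half turn about x gives the same grasp; the last joint's range is limited). The gripper opens to 85 mm and grips with 20 to 120 N. Pads are 22 mm wide; open, the fingers measure 114 mm over their backs; the gripper's body (76 mm by 85 mm) begins 54 mm behind the grasp point. The pads swing forward as they close: fully open they stand 13 mm farther back than shut.
Start: joints at [-1.348, 0.314, -0.047, 1.21, 0, 1.571], TCP at [0.133, -0.585, 0.231] pointing down, gripper open.
Joint ranges: [-2.67, 2.67], [-0.69, 1.73], [-1.03, 1.25], [-2.08, 2.16], [-1.42, 1.45], [-3.14, 3.14]. Speed limits (rad/s): [2.39, 2.39, 3.01, 3.14, 3.14, 3.14].

INTERFACE

Orientations are given as [roll, pitch, yaw] about the fixed x, y, z axes, in that order (R = Rz(yaw) Ry(pitch) Rx(roll)).
In Python, from bench import arm gives the robot as it stands. The module is installed in compiled form; this text tells all that it offers.
- The arm moves only by the tool apply_moves, never from a script. Its argument "increments" is one flat list of numbers, 7 for each row, row after row: the turn, a rotation vector about the tool's x, y, z in units of 8 degrees (1.0 is 8 degrees), then the shift along the tool's x, y, z in units of 40 mm (1.0 is 40 mm), then the opening, from 0 (shut) to 1 (fully open). A call has 1 to 20 rows; each row is the pose to reach, as a shift and turn from the pose commanded when the call began, along the tool's axes at that moment; what a row does not reach only later rows make up. A row lasts 1/10 s, in which the tool goes at most 50 mm and 8.59 degrees, less where a joint would pass 70% of its speed; a pose out of reach is approached as far as the arm can. A call with a gripper value outside its range is refused whole. The fingers move at their own pace and stop on an object; the grip force is fixed at half the most. Time passes only in rows, so rows that repeat a pose let the fingers close. It gives the time, the measured TCP pose, the force and the opening at its end, in the units of the state.
- arm.observe(): the state, without advancing time (a new reading comes with each control period).
- arm.grab_frame(name): name is "side" or "top"; returns the picture (420x560x3 uint8, blue, green, red); there is no depth.
- arm.camera_info(name): a dict with "mtx" (3x3 intrinsics, pixels), "eye" and "rotation" of the camera in the world. Camera axes: x right, y down, z forward; pixel columns grow to the right and rows downward; lengths in m; the calibration is good to about 2 mm. A picture is of the moment at which its call begins. camera_info takes no time and is no camera call.
- arm.job_done(): hands the job in, once; it reports no verdict.
The state is a dict: "time_s": time; "qpos": joint angles; "joint_velocities": joint speeds; "tau": joint torques, N m; "tcp_pos": TCP position; "tcp_rot": TCP orientation; "force": force on the tool from outside, world axes, zero at the start; "wrist_torque": the same for the moment, N m; "finger_gap": finger opening in m.
Only numpy, scipy, OpenCV 4.12 (cv2) and the standard library are available. Lean on these libraries where they do the work, as an engineer would, in place of code of your own. Each camera call takes 0.05 s, during which the arm holds its last target.

## Working session

There is one attempt and no reset: what is moved stays moved. The work goes in short steps, Python scripts to look and compute and a tool call to move; the robot and the scene stay as the last step left them, time stands still between calls to the robot, and variables do not carry over. Pictures are saved under pics/ and viewed, and the job is handed in when it is done.

Besides the shell and the picture viewer there is one more tool, called after "Call:" as name(argument=value, ...) on one line, values as JSON. apply_moves: Moves the arm, as the interface text tells. Its arguments: {"type":"object","properties":{"increments":{"type":"array","items":{"type":"number"}}},"required":["increments"]}

```bash
mkdir -p pics; ls
python3 - <<'E'
from bench import arm
import cv2
s=arm.observe()
for k,v in s.items(): print(k,v)
for n in("side","top"):
    cv2.imwrite(f"pics/{n}0.png",arm.grab_frame(n)); print(n,arm.camera_info(n))
E
```

```text
pics
time_s 0.0
qpos [-1.34799397e+00  3.14222468e-01 -4.80872510e-02  1.21017123e+00
 -1.32675579e-05  1.57082229e+00]
joint_velocities [-0.00079294 -0.00205396 -0.00025185  0.00187098  0.00043138 -0.00035271]
tau [ 1.38685704e-03 -5.39600408e+01  3.39739323e+01  1.91989745e-02
  1.42439653e-04  9.97835116e-06]
tcp_pos [ 0.1324478  -0.5846138   0.23043309]
tcp_rot [-1.56289485  1.56911165  1.80147421]
force [-0.36940033 -0.34689431  0.08295075]
wrist_torque [-0.02536808 -0.02246857  0.05008133]
finger_gap 0.08514580074272114
side {'mtx': array([[414.42516596,   0.        , 282.03763794],
       [  0.        , 414.42516596, 216.55805938],
       [  0.        ,   0.        ,   1.        ]]), 'eye': array([ 0.60678494, -0.72985559,  0.54073873]), 'rotation': array([-2.12360286,  0.02332014, -0.14420206])}
top {'mtx': array([[522.15867754,   0.        , 286.09019676],
       [  0.        , 522.15867754, 214.67810512],
       [  0.        ,   0.        ,   1.        ]]), 'eye': array([ 0.6131586 , -0.05393457,  1.19859954]), 'rotation': array([-3.08475501e+00,  1.87039024e-03, -1.57463142e+00])}
```

View pics/side0.png

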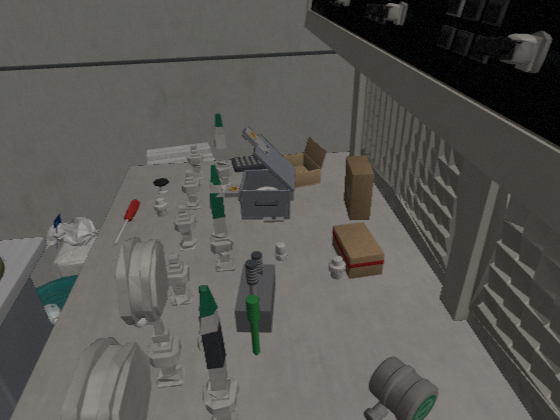

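View pics/top0.png

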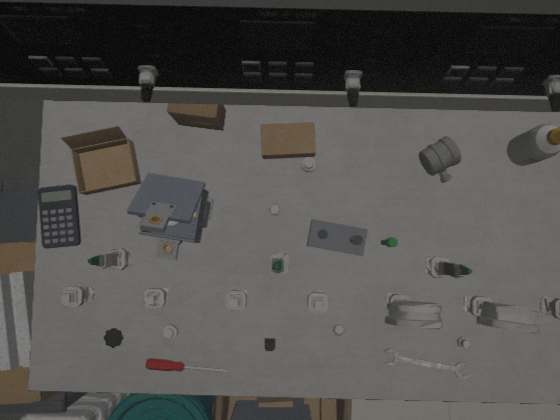

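```bash
cat > h.py <<'E'
import numpy as np, cv2
from scipy.spatial.transform import Rotation as R
from bench import arm
def cam(n):
    c=arm.camera_info(n); return c['mtx'],np.array(c['eye']),R.from_euler('xyz',c['rotation']).as_matrix()
def proj(n,P):
    K,e,Rm=cam(n); p=(np.atleast_2d(P)-e)@Rm; q=p@K.T; return q[:,:2]/q[:,2:]
def ray(n,u,v):
    K,e,Rm=cam(n); return e,Rm@np.linalg.solve(K,[u,v,1])
def atz(n,u,v,z):
    e,d=ray(n,u,v); return e+d*(z-e[2])/d[2]
E
python3 - <<'E'
from h import *
print(proj('top',[[.6,0,0],[.6,.2,0],[.6,0,.2]]),proj('side',[[.6,0,0],[.6,.2,0],[.6,0,.2]]))
t=cv2.imread('pics/top0.png');s=cv2.imread('pics/side0.png')
g=lambda c:np.clip(255*(c/255.)**.6,0,255).astype('uint8')
def crop(im,x0,y0,w,h,k,n): cv2.imwrite(n,g(cv2.resize(im[y0:y0+h,x0:x0+w],None,fx=k,fy=k,interpolation=cv2.INTER_CUBIC)))
crop(t,110,160,130,110,6,'pics/tc.png')
crop(t,250,190,160,100,5,'pics/tr.png')
crop(s,190,100,130,130,4.6,'pics/sc.png')
crop(s,190,220,160,150,4,'pics/sr.png')
E
```

```text
[[263.54410568 250.23293874]
 [176.25793178 250.56664485]
 [258.82953045 251.4042646 ]] [[236.42426073 255.06769679]
 [232.48356168 208.87050912]
 [227.959948   171.35368249]]
```

View pics/tc.png

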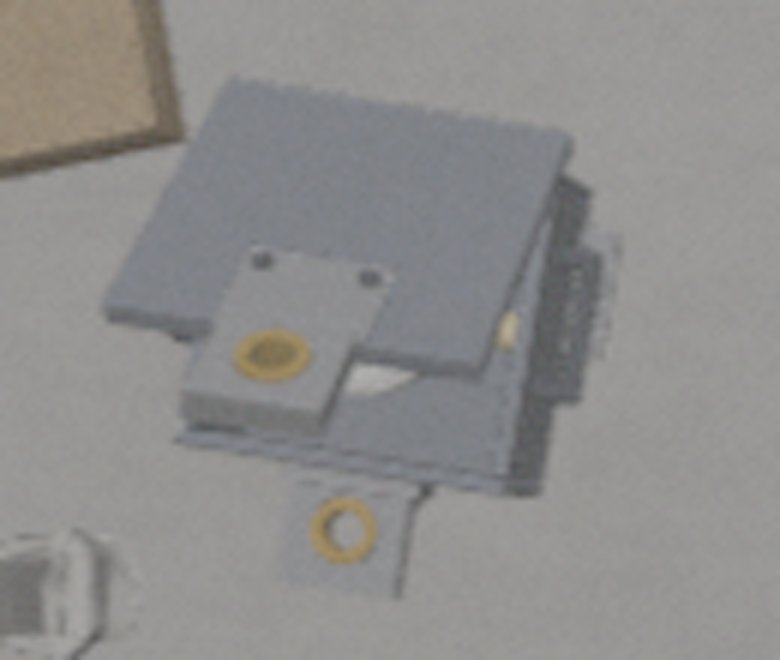

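View pics/tr.png

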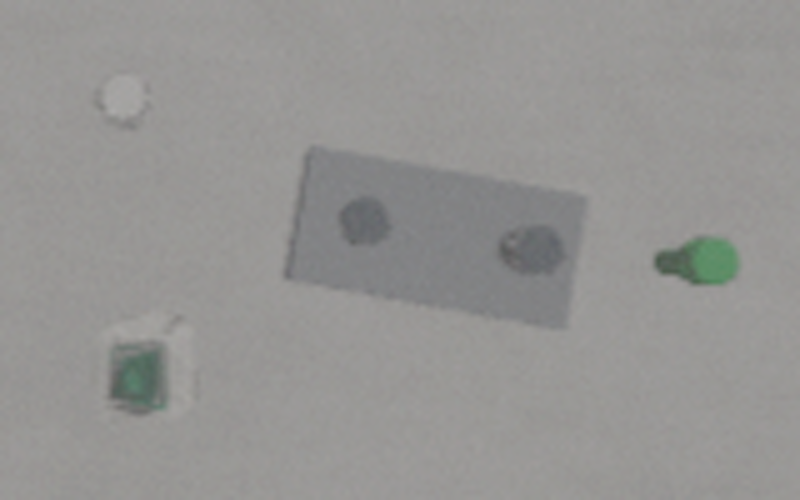

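View pics/sc.png

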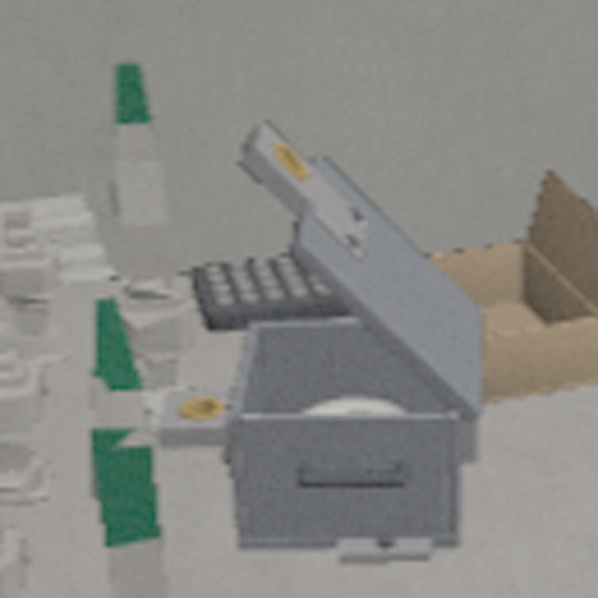

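View pics/sr.png

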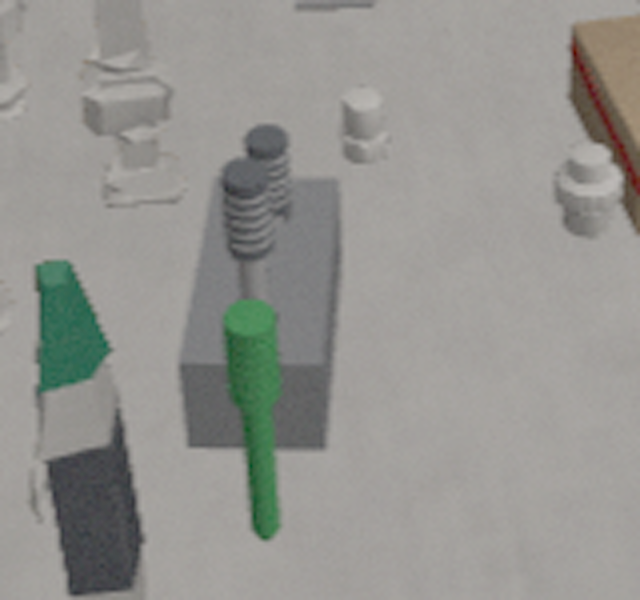

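```bash
cat > fit.py <<'E'
from h import *
from scipy.optimize import least_squares
def up(l,x0,y0,k): return [((u+.5)/k-.5+x0,(v+.5)/k-.5+y0) for u,v in l]
tc=lambda l:up(l,110,160,6); tr=lambda l:up(l,250,190,5); sc=lambda l:up(l,190,100,4.6); sr=lambda l:up(l,190,220,4)
# rack
T=tr([(310,147),(585,197),(567,328),(288,280)]); TP=[(.03,.062,.05),(.03,-.062,.05),(-.03,-.062,.05),(-.03,.062,.05)]
S=sr([(182,362),(328,362),(338,180),(190,447),(325,447)]); SP=[(-.03,-.062,.05),(.03,-.062,.05),(.03,.062,.05),(-.03,-.062,0),(.03,-.062,0)]
def tf(p,P):
    c,s=np.cos(p[2]),np.sin(p[2]); P=np.array(P); return np.c_[p[0]+c*P[:,0]-s*P[:,1],p[1]+s*P[:,0]+c*P[:,1],P[:,2]]
f=lambda p:np.r_[(proj('top',tf(p,TP))-T).ravel(),(proj('side',tf(p,SP))-S).ravel()]
r=least_squares(f,[.6,-.1,-.17],loss='soft_l1'); print('rack',r.x,np.round(r.fun.reshape(-1,2),1).tolist()); rk=r.x
hol=tf(rk,[(0,-.035,.13),(0,.035,.095)]); print('holes',hol)
lt=tr([(537,249)])[0]; ls=sr([(246,176)])[0]; st=tr([(364,221)])[0]; ss=sr([(267,140)])[0]
print('long by top',atz('top',*lt,.13),'side',atz('side',*ls,.13)); print('short',atz('top',*st,.095),atz('side',*ss,.095))
# chamber
def lid(p,P): # P in shut chamber frame
    P=np.array(P)-[.062,0,.08]; t=p[3]; c,s=np.cos(t),np.sin(t)
    # front (-x) rises
    return tf(p,np.c_[c*P[:,0]+s*P[:,2],P[:,1],-s*P[:,0]+c*P[:,2]]+[.062,0,.08])
T=tc([(343,532),(402,597),(510,495)]);TP=[(-.082,0,.056),(-.104,-.022,.04),(-.06,-.06,.08)]
S=sc([(202,408),(238,415),(240,547),(460,545)]);SP=[(-.082,0,.056),(-.06,-.06,.08),(-.06,-.06,0),(.06,-.06,0)]
TL=tc([(272,355)]);SL=sc([(291,162)]);LP=[(-.082,0,.096)]
f=lambda p:np.r_[(proj('top',tf(p,TP))-T).ravel(),(proj('side',tf(p,SP))-S).ravel(),(proj('top',lid(p,LP))-TL).ravel(),(proj('side',lid(p,LP))-SL).ravel()]
r=least_squares(f,[.65,.2,-.17,.8],loss='soft_l1'); print('ch',r.x,np.round(r.fun.reshape(-1,2),1).tolist()); ch=r.x
print('low',tf(ch,[(-.082,0,.056)]),atz('top',*TT if False else T[0],.056),atz('side',*S[0],.056))
print('upb',lid(ch,LP),'press',lid(ch,[(-.042,0,.092)]),'press shut',tf(ch,[(-.042,0,.092)]))
print('lid edges',lid(ch,[(-.104,0,.096),(-.104,.02,.08),(-.07,.063,.09),(-.07,-.063,.09)]))
g0=tr([(712,262)])[0]; g1=sr([(250,312)])[0]
for z in(0.1,.12,.14,.16): print('green',z,atz('top',*g0,z),atz('side',*g1,z))
print('hex',atz('top',*tr([(124,98)])[0],.036),atz('side',*sr([(362,100)])[0],.036))
E
python3 fit.py
```

```text
rack [ 0.62968692 -0.16352524 -0.16898107] [[-0.3, -0.4], [0.3, -1.2], [-0.4, -0.4], [-0.3, -0.1], [-0.7, 0.3], [-1.0, 0.3], [-0.3, -0.9], [-0.2, 0.3], [0.9, 0.4]]
holes [[ 0.62380069 -0.19802673  0.13      ]
 [ 0.63557315 -0.12902376  0.095     ]]
long by top [ 0.62278912 -0.19689896  0.13      ] side [ 0.62373923 -0.20236756  0.13      ]
short [ 0.63520169 -0.12865205  0.095     ] [ 0.63655547 -0.13315371  0.095     ]
ch [ 0.68817037  0.19648864 -0.14659348  0.8168866 ] [[0.2, -0.6], [0.3, -0.2], [-0.9, -0.6], [-0.3, -0.5], [-2.3, 0.7], [-0.2, 0.6], [0.5, 0.1], [-0.0, -0.1], [-0.4, -0.4]]
low [[0.60704987 0.2084663  0.056     ]] [0.60574385 0.20895698 0.056     ] [0.6076662  0.20582049 0.056     ]
upb [[0.66353459 0.20012618 0.19593054]] press [[0.6877359  0.19655279 0.16403183]] press shut [[0.64662085 0.20262354 0.092     ]]
lid edges [[0.64863723 0.20232581 0.21196894]
 [0.64001943 0.22381509 0.20101703]
 [0.67653558 0.26188959 0.18307535]
 [0.65813088 0.13724101 0.18307535]]
green 0.1 [ 0.61732158 -0.27434145  0.1       ] [ 0.61967479 -0.24848777  0.1       ]
green 0.12 [ 0.6172458  -0.27032894  0.12      ] [ 0.61908987 -0.27033146  0.12      ]
green 0.14 [ 0.61717001 -0.26631644  0.14      ] [ 0.61850495 -0.29217514  0.14      ]
green 0.16 [ 0.61709422 -0.26230393  0.16      ] [ 0.61792003 -0.31401882  0.16      ]
hex [ 0.69166444 -0.02597355  0.036     ] [ 0.69272877 -0.0282339   0.036     ]
```

```bash
cat >> h.py <<'E'
def pose():
    s=arm.observe(); return np.array(s['tcp_pos']),R.from_euler('xyz',s['tcp_rot']),s
def down(yaw):  # tool x down; jaw axis y at heading yaw
    x=np.array([0,0,-1.]);y=np.array([np.cos(yaw),np.sin(yaw),0]);return R.from_matrix(np.c_[x,y,np.cross(x,y)])
def goto(P,yaw):
    p,r,s=pose(); t=down(yaw)
    rv=(r.inv()*t).as_rotvec()/np.deg2rad(8); d=r.inv().apply(np.array(P)-p)/.04
    print('turn',np.round(rv,2),'shift',np.round(d,2)); return rv,d
def show():
    p,r,s=pose(); m=r.as_matrix(); print('t',s['time_s'],'tcp',np.round(p,4),'x',np.round(m[:,0],4),'y',np.round(m[:,1],4),'yaw',round(float(np.degrees(np.arctan2(m[1,1],m[0,1]))),2),'F',np.round(s['force'],1),'M',np.round(s['wrist_torque'],2),'gap',round(s['finger_gap'],4),'q',np.round(s['qpos'],3))
E
python3 - <<'E'
from h import *
show()
for n,u,v in[('base',118,258),('base2',280,262),('b3',155,298),('b4',237,299),('b5',318,301)]:print(n,atz('top',u,v,0.02))
for n,u,v in[('pA',225,265),('pD',189,243),('pE',178,296)]:print(n,atz('side',u,v,0.0))
print('tops side',atz('side',219,114,.25),atz('side',214,168,.25),atz('side',205,286,.25)); print('tops top',atz('top',91,261,.25),atz('top',277,266,.25),atz('top',470,268,.25))
goto([.648,.2025,.32],0); goto([.648,.2025,.32],-.15);goto([.648,.2025,.32],np.pi-.15)
E
```

```text
t 0.1 tcp [ 0.1325 -0.5847  0.2305] x [-3.0e-04  1.5e-03 -1.0e+00] y [ 0.221  -0.9753 -0.0016] yaw -77.23 F [-0.1 -0.4  0.3] M [ 0.01  0.   -0.  ] gap 0.0855 q [-1.348  0.314 -0.048  1.21  -0.     1.571]
base [0.58402094 0.32684874 0.02      ]
base2 [ 0.5736705  -0.03788004  0.02      ]
b3 [0.49431712 0.24257023 0.02      ]
b4 [0.49142299 0.05873067 0.02      ]
b5 [ 0.4863169  -0.12270632  0.02      ]
pA [ 0.57449048 -0.03053747  0.        ]
pD [0.49562676 0.06456023 0.        ]
pE [ 0.48280063 -0.11079583  0.        ]
tops side [0.59109563 0.19961932 0.25      ] [ 0.57842898 -0.0895397   0.25      ] [ 0.56747581 -0.38610078  0.25      ]
tops top [0.58447359 0.30140815 0.25      ] [ 0.5741842  -0.03556135  0.25      ] [ 0.56927128 -0.38449145  0.25      ]
turn [-9.65 -0.01  0.01] shift [ -2.21 -16.35 -16.92]
turn [-8.58 -0.01  0.01] shift [ -2.21 -16.35 -16.92]
turn [1.392e+01 1.000e-02 1.000e-02] shift [ -2.21 -16.35 -16.92]
```

Run:
```python
from h import *
goto([.685,.197,.33],-.155)
```

```text
turn [-8.54 -0.01  0.01] shift [ -2.46 -16.01 -17.79]
```

Call:
apply_moves(increments=[0,0,0,-1.2,0,0,0,0,0,0,-2.5,0,0,0,0,0,0,-2.5,0,0,0])

```text
time_s: 0.4
tcp_pos: [0.1331, -0.5875, 0.338]
tcp_rot: [1.571, 1.561, -1.348]
force: [0.7, -0.6, 0.5]
finger_gap: 0.0439
```

Call:
apply_moves(increments=[-1,0,0,0,-0.9,-1,0,-2,0,0,0,-1.8,-2,0,-3,0,0,0,-2.7,-3,0,-4,0,0,0,-3.6,-4,0,-5,0,0,0,-4.5,-5,0,-6,0,0,0,-5.4,-6,0,-7,0,0,0,-6.3,-7,0,-8,0,0,0,-7.2,-8,0,-8.54,0,0,0,-8.1,-9,0,-8.54,0,0,0,-9,-10,0,-8.54,0,0,0,-9.9,-11,0,-8.54,0,0,0,-10.8,-12,0,-8.54,0,0,0,-11.7,-13,0,-8.54,0,0,0,-12.6,-14,0,-8.54,0,0,0,-13.5,-15,0,-8.54,0,0,0,-14.4,-16,0,-8.54,0,0,0,-15.2,-17,0,-8.54,0,0,0,-16,-17.8,0,-8.54,0,0,0,-16,-17.8,0,-8.54,0,0,0,-16,-17.8,0])

```text
time_s: 2.4
tcp_pos: [0.687, 0.2011, 0.3272]
tcp_rot: [-1.527, 1.567, 3.034]
force: [0.0, -0.5, -1.2]
finger_gap: -0.0
```

Run:
```python
from h import *
show()
a=arm.grab_frame('side');cv2.imwrite('pics/side1.png',a)
import sys
ch=np.array([.6877,.1965,-.1466])
for th in(.817,.7,.6,.5,.4,.3,.2,.1,0):
    c,s=np.cos(th),np.sin(th); X=-.104;Z=.012
    x=.062+c*X+s*Z; z=.08-s*X+c*Z
    C,S=np.cos(ch[2]),np.sin(ch[2]); P=[ch[0]+C*x,ch[1]+S*x,z]; print(th,np.round(P,4)); goto(P,-.155)
```

```text
t 2.4 tcp [0.687  0.2011 0.3272] x [-3.6e-03  4.0e-04 -1.0e+00] y [ 0.9886 -0.1508 -0.0036] yaw -8.67 F [ 0.  -0.5 -1.2] M [ 0.06  0.04 -0.01] gap -0.0 q [2.840e-01 5.550e-01 5.290e-01 1.548e+00 1.000e-03 2.006e+00]
0.817 [0.6873 0.1966 0.164 ]
turn [0.02 0.01 0.03] shift [4.09 0.05 0.07]
0.7 [0.678  0.1979 0.1562]
turn [0.02 0.01 0.03] shift [ 4.29 -0.19  0.07]
0.6 [0.6708 0.199  0.1486]
turn [0.02 0.01 0.03] shift [ 4.48 -0.37  0.07]
0.5 [0.6644 0.1999 0.1404]
turn [0.02 0.01 0.03] shift [ 4.68 -0.53  0.07]
0.4 [0.6589 0.2008 0.1316]
turn [0.02 0.01 0.03] shift [ 4.91 -0.67  0.07]
0.3 [0.6543 0.2014 0.1222]
turn [0.02 0.01 0.03] shift [ 5.14 -0.78  0.08]
0.2 [0.6506 0.202  0.1124]
turn [0.02 0.01 0.03] shift [ 5.39 -0.88  0.08]
0.1 [0.6478 0.2024 0.1023]
turn [0.02 0.01 0.03] shift [ 5.64 -0.94  0.08]
0 [0.6462 0.2026 0.092 ]
turn [0.02 0.01 0.03] shift [ 5.9  -0.99  0.08]
```

View pics/side1.png

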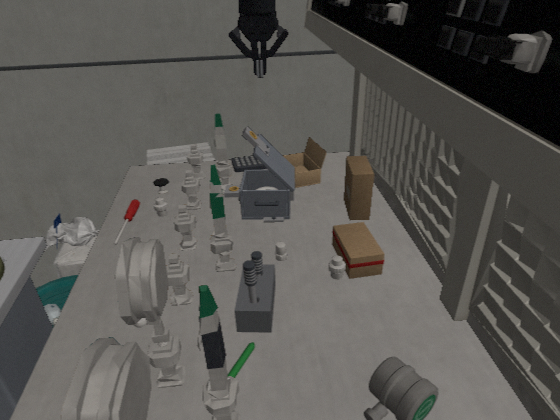

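The side view shows the closed gripper at (260,70), above the part-open lid (265,160). The green look-alike has toppled by itself and lies at about (243,360), clear of the rack. Next I press the lid along its arc.

Call:
apply_moves(increments=[0,0,0,1,0,0,0,0,0,0,2,-0.05,0.05,0,0,0,0,3,-0.1,0.07,0,0,0,0,3.6,-0.1,0.07,0,0,0,0,4.0,-0.1,0.07,0,0,0,0,4.15,-0.15,0.07,0,0,0,0,4.3,-0.2,0.07,0,0,0,0,4.4,-0.3,0.07,0,0,0,0,4.5,-0.4,0.07,0,0,0,0,4.6,-0.47,0.07,0,0,0,0,4.7,-0.54,0.07,0,0,0,0,4.8,-0.6,0.07,0,0,0,0,4.9,-0.67,0.07,0,0,0,0,5.0,-0.73,0.07,0,0,0,0,5.14,-0.78,0.08,0])

```text
time_s: 3.95
tcp_pos: [0.6539, 0.1985, 0.1255]
tcp_rot: [-2.787, 1.57, 1.77]
force: [-0.9, -0.3, 2.8]
finger_gap: 0.0002
```

Run:
```python
from h import *
show()
a=arm.grab_frame('side');cv2.imwrite('pics/side2.png',cv2.resize(a[60:240,170:350],None,fx=3.3,fy=3.3))
goto([.6462,.2026,.092],-.155)
```

```text
t 3.95 tcp [0.6539 0.1985 0.1255] x [-2.e-04  9.e-04 -1.e+00] y [ 9.880e-01 -1.547e-01 -3.000e-04] yaw -8.9 F [-0.9 -0.3  2.8] M [ 0.1   0.13 -0.01] gap 0.0002 q [2.940e-01 5.230e-01 2.000e-02 1.068e+00 1.000e-03 2.020e+00]
turn [-0.   -0.    0.01] shift [ 0.81 -0.19 -0.07]
```

View pics/side2.png

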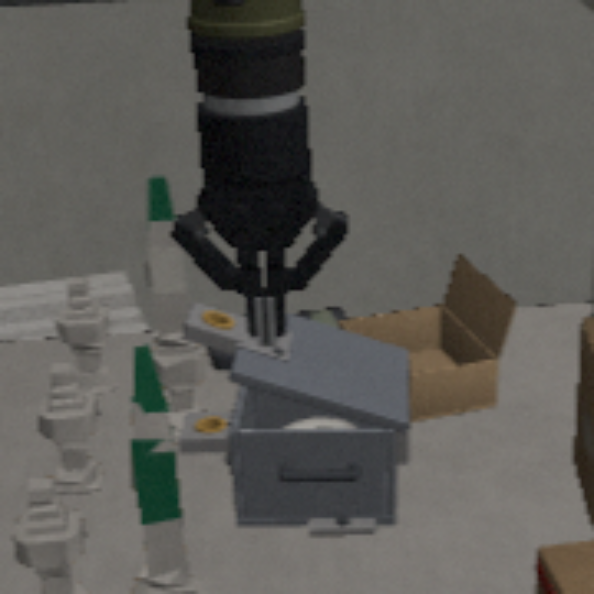

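The lid is closing under the fingertips, which read about 3 N. I continue down.

Call:
apply_moves(increments=[0,0,0,0.12,-0.03,-0.02,0,0,0,0,0.25,-0.06,-0.03,0,0,0,0,0.37,-0.1,-0.05,0,0,0,0,0.5,-0.13,-0.06,0,0,0,0,0.6,-0.15,-0.07,0,0,0,0,0.7,-0.17,-0.07,0,0,0,0,0.78,-0.19,-0.07,0,0,0,0,0.78,-0.19,-0.07,0])

```text
time_s: 4.8
tcp_pos: [0.647, 0.2021, 0.0939]
tcp_rot: [-2.067, 1.57, 2.49]
force: [0.6, 0.6, 0.5]
finger_gap: -0.0
```

Run:
```python
from h import *
show()
```

```text
t 4.8 tcp [0.647  0.2021 0.0939] x [-5.e-04  4.e-04 -1.e+00] y [ 9.879e-01 -1.549e-01 -6.000e-04] yaw -8.91 F [0.6 0.6 0.5] M [0.05 0.02 0.01] gap -0.0 q [ 3.030e-01  5.350e-01 -3.500e-02  1.000e+00  1.000e-03  2.029e+00]
```

Call:
apply_moves(increments=[0,0,0,0.03,0,0,0,0,0,0,0.06,0,0,0,0,0,0,0.06,0,0,0])

```text
time_s: 5.1
tcp_pos: [0.647, 0.2022, 0.092]
tcp_rot: [-2.418, 1.57, 2.139]
force: [0.3, 1.1, 0.0]
finger_gap: -0.0004
```

Call:
apply_moves(increments=[0,0,0,0.02,0,0,0,0,0,0,0.02,0,0,0])

```text
time_s: 5.3
tcp_pos: [0.6472, 0.2021, 0.0913]
tcp_rot: [-3.051, 1.571, 1.506]
force: [-0.5, -0.1, 1.2]
finger_gap: 0.0
```

Call:
apply_moves(increments=[0,0,0,0.03,0,0,0,0,0,0,0.05,0,0,0,0,0,0,0.05,0,0,0])

```text
time_s: 5.6
tcp_pos: [0.6472, 0.2021, 0.0901]
tcp_rot: [2.482, 1.57, 0.756]
force: [-3.3, -0.0, 6.3]
finger_gap: -0.0
```

Run:
```python
from h import *
show()
a=arm.grab_frame('side');cv2.imwrite('pics/side3.png',cv2.resize(a[120:240,190:340],None,fx=5,fy=5,interpolation=cv2.INTER_CUBIC))
```

```text
t 5.6 tcp [0.6472 0.2021 0.0901] x [ 4.e-04  4.e-04 -1.e+00] y [ 9.879e-01 -1.549e-01  3.000e-04] yaw -8.91 F [-3.3 -0.   6.3] M [-0.03  0.62 -0.04] gap -0.0 q [ 0.303  0.538 -0.04   0.992  0.     2.029]
```

View pics/side3.png

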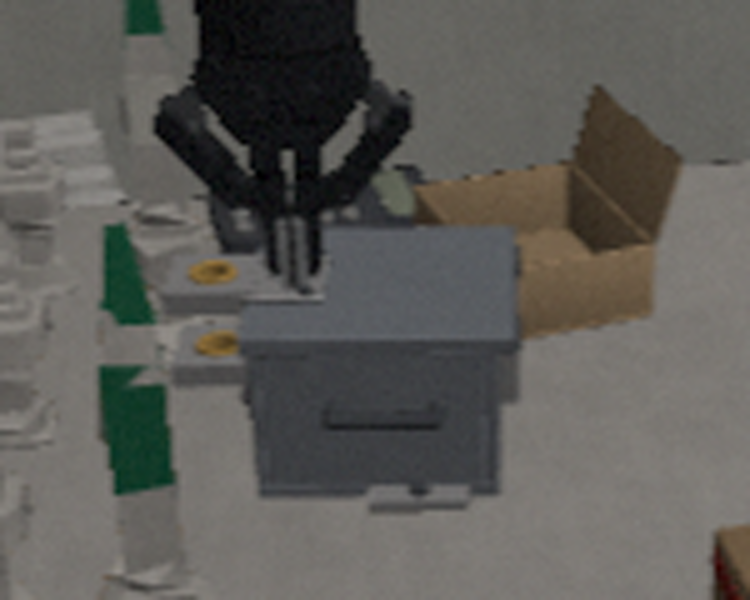

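Call:
apply_moves(increments=[0,0,0,0.03,0,0,0,0,0,0,0.05,0,0,0,0,0,0,0.05,0,0,0])

```text
time_s: 5.95
tcp_pos: [0.6473, 0.2021, 0.0899]
tcp_rot: [2.167, 1.569, 0.441]
force: [-7.3, -0.6, 16.8]
finger_gap: 0.0003
```

Call:
apply_moves(increments=[0,0,0,-0.2,0,0,0,0,0,0,-1.2,0,0,0,0,0,0,-2.4,0,0,0,0,0,0,-3.6,0,0,0,0,0,0,-4.8,0,0,0,0,0,0,-6.0,0,0,0.55,0,0,0,-6.0,0,0,0.55,0,0,0,-6.0,0,0,0.55])

```text
time_s: 6.75
tcp_pos: [0.6482, 0.2021, 0.3289]
tcp_rot: [1.958, 1.567, 0.232]
force: [0.3, -0.7, -1.0]
finger_gap: 0.0429
```

Run:
```python
from h import *
show()
goto([.6233,-.198,.33],-.165)
```

```text
t 6.75 tcp [0.6482 0.2021 0.3289] x [ 3.4e-03  8.0e-04 -1.0e+00] y [ 0.9879 -0.1551  0.0032] yaw -8.92 F [ 0.3 -0.7 -1. ] M [0.01 0.05 0.04] gap 0.0429 q [ 0.302  0.461  0.385  1.491 -0.     2.029]
turn [ 0.07 -0.01 -0.02] shift [-0.04  0.94  9.98]
```

Call:
apply_moves(increments=[0,0,0,0,0.1,1,0.55,0,0,0,0,0.2,2,0.55,0,0,0,0,0.3,3,0.55,0,0,0,0,0.4,4,0.55,0,0,0,0,0.5,5,0.55,0,0,0,0,0.6,6,0.55,0.07,0,0,0,0.7,7,0.55,0.07,0,0,0,0.8,8,0.55,0.07,0,0,0,0.9,9,0.55,0.07,0,0,0,0.94,9.98,0.55,0.07,0,0,0,0.94,9.98,0.55,0.07,0,0,0,0.94,9.98,0.55])

```text
time_s: 7.95
tcp_pos: [0.6215, -0.199, 0.3251]
tcp_rot: [-1.81, 1.567, 2.735]
force: [0.8, 0.2, -0.2]
finger_gap: 0.0468
```

Run:
```python
from h import *
show()
s=arm.grab_frame('side');t=arm.grab_frame('top')
cv2.imwrite('pics/s4raw.png',s);cv2.imwrite('pics/t4raw.png',t)
g=lambda c:np.clip(255*(c/255.)**.6,0,255).astype('uint8')
def crop(im,x0,y0,w,h,k): return g(cv2.resize(im[y0:y0+h,x0:x0+w],None,fx=k,fy=k,interpolation=cv2.INTER_CUBIC))
cv2.imwrite('pics/s4.png',crop(s,190,200,160,150,4)); cv2.imwrite('pics/t4.png',crop(t,110,160,130,110,6)); cv2.imwrite('pics/t4b.png',crop(t,250,150,180,150,4))
print(proj('top',[[.6230,-.198,.33]]))
```

```text
t 7.95 tcp [ 0.6215 -0.199   0.3251] x [-0.0031  0.0014 -1.    ] y [ 0.986  -0.1667 -0.0033] yaw -9.59 F [ 0.8  0.2 -0.2] M [-0.01  0.01 -0.03] gap 0.0468 q [-0.31   0.41   0.3    1.464  0.     1.428]
[[373.75757341 238.12220435]]
```

View pics/s4.png

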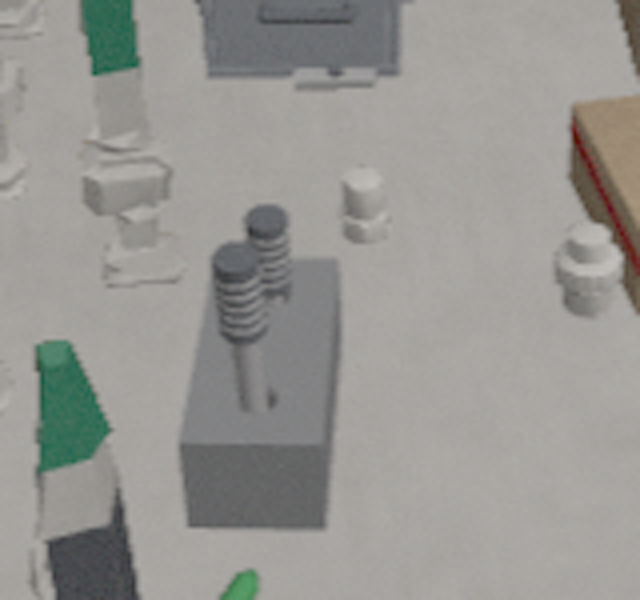

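View pics/t4.png

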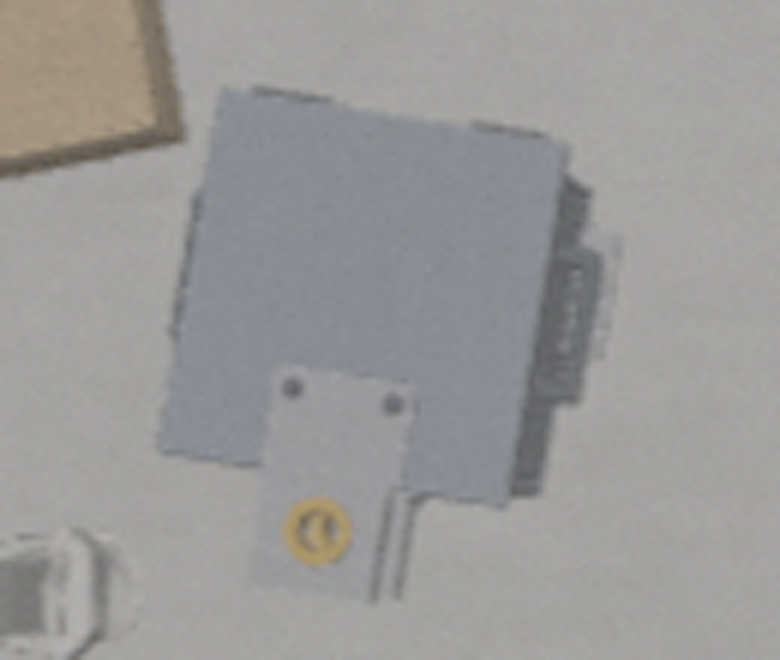

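View pics/t4b.png

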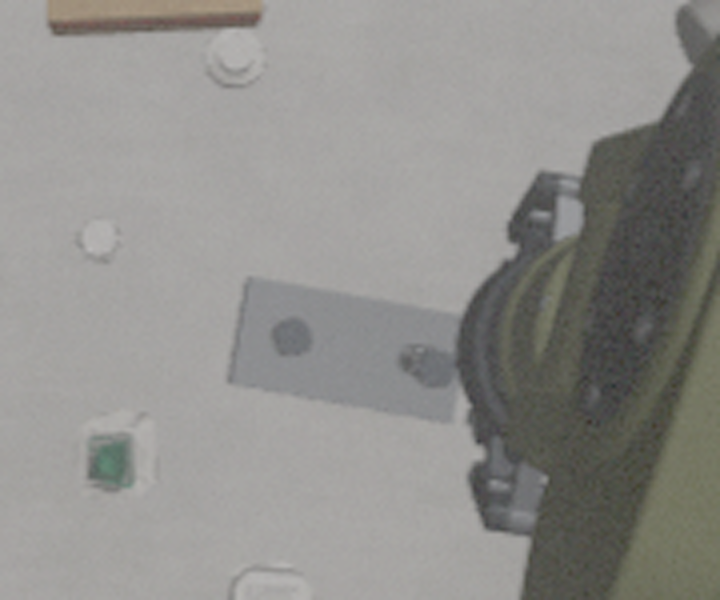

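Run:
```python
from h import *
from scipy.optimize import least_squares
up=lambda u,v,x0,y0,k:((u+.5)/k-.5+x0,(v+.5)/k-.5+y0)
sr=lambda u,v:up(u,v,190,200,4)
t=up(433,367,250,150,4); s=sr(237,256)
print('top at .13',atz('top',*t,.13),atz('side',*s,.13))
f=lambda p:np.r_[proj('top',p)[0]-t,proj('side',p)[0]-s]
r=least_squares(f,[.62,-.2,.13]);print(r.x,r.fun)
print('shank at rack top, side',atz('side',*sr(254,404),.05), 'predicted px',proj('side',[[.6238,-.198,.05]])*1)
print(sr(254,404),sr(237,256), 'collar', atz('side',*sr(246,336),.09), sr(246,336))
# pixel predicted for upright pin
print(proj('side',[[.6238,-.198,z] for z in(.05,.09,.13)]))
# shut upper bushing
ub=up(318,532,110,160,6); print('upper from top',atz('top',*ub,.096))
```

```text
top at .13 [ 0.61875111 -0.19863987  0.13      ] [ 0.62018251 -0.20174283  0.13      ]
[ 0.61968651 -0.19895566  0.12784211] [ 0.00626378 -0.45194493 -0.3522661   0.03309742]
shank at rack top, side [ 0.62220695 -0.20154807  0.05      ] predicted px [[253.87826394 299.08742811]]
(253.125, 300.625) (248.875, 263.625) collar [ 0.62110445 -0.20397117  0.09      ] (251.125, 283.625)
[[253.87826394 299.08742811]
 [252.45569327 281.08927524]
 [250.94347073 261.95686009]]
upper from top [0.606037   0.20854181 0.096     ]
```

Run:
```python
from h import *
goto([.6222,-.1987,.15],-.167)
```

```text
turn [ 0.02 -0.    0.01] shift [4.4  0.02 0.04]
```

Call:
apply_moves(increments=[0,0,0,1,0,0,0.55,0,0,0,2,0,0,0.55,0,0,0,3,0,0,0.55,0,0,0,3.8,0,0,0.55,0,0,0,4.3,0.02,0,0.55,0,0,0,4.3,0.02,0,0.55,0,0,0,4.3,0.02,0,0.55])

```text
time_s: 8.75
tcp_pos: [0.6233, -0.1972, 0.1555]
tcp_rot: [-1.829, 1.57, 2.72]
force: [0.7, -0.3, 1.1]
finger_gap: 0.0467
```

Run:
```python
from h import *
show()
goto([.6222,-.1987,.092],-.167)
s=arm.grab_frame('side')
g=lambda c:np.clip(255*(c/255.)**.6,0,255).astype('uint8')
def crop(im,x0,y0,w,h,k): return g(cv2.resize(im[y0:y0+h,x0:x0+w],None,fx=k,fy=k,interpolation=cv2.INTER_CUBIC))
cv2.imwrite('pics/s5.png',crop(s,190,200,160,150,4))
```

```text
t 8.75 tcp [ 0.6233 -0.1972  0.1555] x [-5.e-04  2.e-04 -1.e+00] y [ 9.866e-01 -1.630e-01 -6.000e-04] yaw -9.38 F [ 0.7 -0.3  1.1] M [-0.03 -0.    0.07] gap 0.0467 q [-0.306  0.451 -0.023  1.098  0.     1.428]
turn [ 0.02 -0.    0.  ] shift [ 1.59 -0.02  0.04]
```

View pics/s5.png

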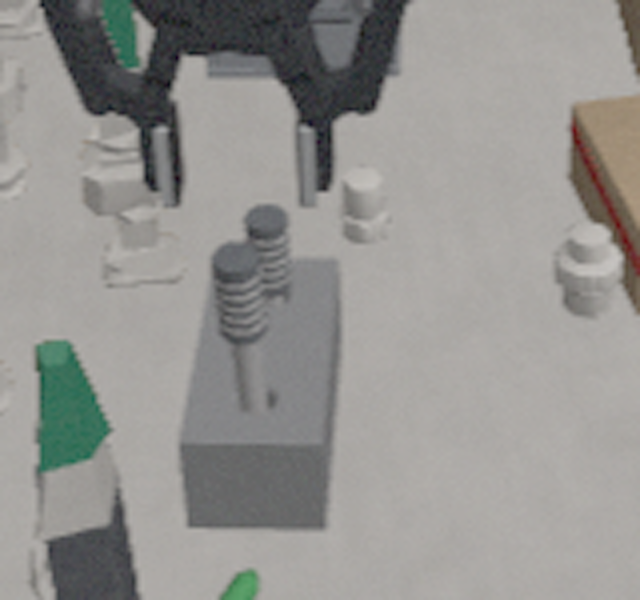

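The open fingers straddle the long pin's grip: pads at about (165,200) and (308,200) in the crop, pin top at (237,258). I descend and grip.

Call:
apply_moves(increments=[0,0,0,0.6,0,0.02,0.55,0,0,0,1.2,0,0.04,0.55,0,0,0,1.59,-0.02,0.04,0.55,0,0,0,1.59,-0.02,0.04,0.55,0,0,0,1.59,-0.02,0.04,0.55])

```text
time_s: 9.3
tcp_pos: [0.6232, -0.2, 0.0934]
tcp_rot: [1.425, 1.569, -0.311]
force: [0.4, -1.1, 1.0]
finger_gap: 0.047
```

Run:
```python
from h import *
show()
```

```text
t 9.3 tcp [ 0.6232 -0.2     0.0934] x [ 1.9e-03 -6.0e-04 -1.0e+00] y [ 0.9864 -0.1644  0.002 ] yaw -9.46 F [ 0.4 -1.1  1. ] M [ 0.01  0.06 -0.  ] gap 0.047 q [-0.31   0.493 -0.106  0.97  -0.     1.425]
```

Call:
apply_moves(increments=[0,0,0,0,0,0,0.4,0,0,0,0,0,0,0.3,0,0,0,0,0,0,0.15,0,0,0,0,0,0,0.1,0,0,0,0,0,0,0,0,0,0,0,0,0,0,0,0,0,0,0,0,0,0,0,0,0,0,0,0])

```text
time_s: 10.1
tcp_pos: [0.6231, -0.2001, 0.0931]
tcp_rot: [1.418, 1.569, -0.319]
force: [-0.1, -0.2, 6.3]
finger_gap: 0.0182
```

Run:
```python
from h import *
show()
s=arm.grab_frame('side')
g=lambda c:np.clip(255*(c/255.)**.6,0,255).astype('uint8')
def crop(im,x0,y0,w,h,k): return g(cv2.resize(im[y0:y0+h,x0:x0+w],None,fx=k,fy=k,interpolation=cv2.INTER_CUBIC))
cv2.imwrite('pics/s6.png',crop(s,190,200,160,150,4))
```

```text
t 10.1 tcp [ 0.6231 -0.2001  0.0931] x [ 2.1e-03 -7.0e-04 -1.0e+00] y [ 0.9864 -0.1646  0.0022] yaw -9.48 F [-0.1 -0.2  6.3] M [0.08 0.18 0.02] gap 0.0182 q [-0.311  0.493 -0.107  0.969 -0.     1.425]
```

View pics/s6.png

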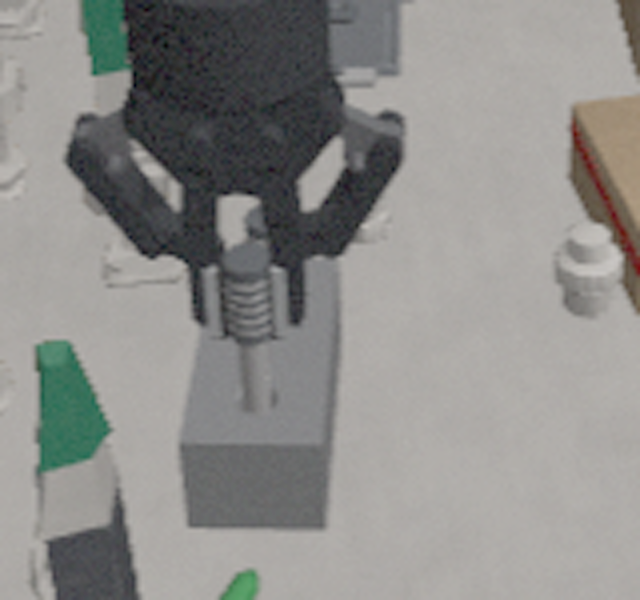

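The long pin is gripped (gap 18 mm) and upright. I lift it straight up.

Call:
apply_moves(increments=[0,0,0,-0.3,0,0,0,0,0,0,-0.7,0,0,0,0,0,0,-1.2,0,0,0,0,0,0,-2.0,0,0,0,0,0,0,-3,0,0,0,0,0,0,-4,0,0,0,0,0,0,-5,0,0,0,0,0,0,-6,0,0,0,0,0,0,-7,0,0,0,0,0,0,-7.6,0,0,0,0,0,0,-7.6,0,0,0,0,0,0,-7.6,0,0,0])

```text
time_s: 11.35
tcp_pos: [0.6223, -0.1999, 0.396]
tcp_rot: [1.396, 1.57, -0.34]
force: [0.2, -0.7, -2.2]
finger_gap: 0.0186
```

Run:
```python
from h import *
show()
s=arm.grab_frame('side');cv2.imwrite('pics/s7.png',s)
goto([.6065,.2083,.395],-.15)
```

```text
t 11.35 tcp [ 0.6223 -0.1999  0.396 ] x [ 8.e-04 -3.e-04 -1.e+00] y [ 9.863e-01 -1.647e-01  8.000e-04] yaw -9.48 F [ 0.2 -0.7 -2.2] M [ 0.01  0.02 -0.02] gap 0.0186 q [-0.311  0.431  0.492  1.631 -0.     1.425]
turn [-0.11 -0.    0.01] shift [ -0.    -2.06 -10.  ]
```

View pics/s7.png

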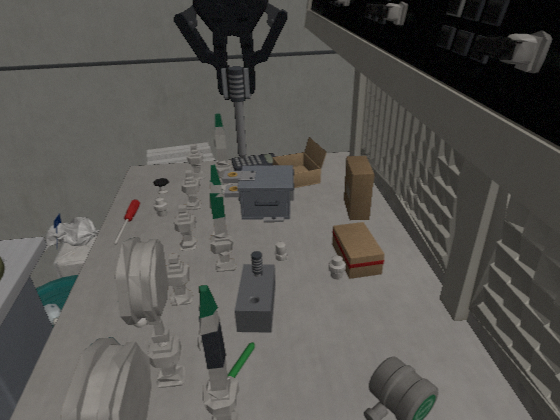

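The view shows the pin held at (237,95) with its tip at (241,157), and the short pin still standing in the rack at (257,262). I carry it across.

Call:
apply_moves(increments=[0,0,0,0,-0.2,-0.9,0,0,0,0,0,-0.4,-1.8,0,0,0,0,0,-0.6,-2.8,0,0,0,0,0,-0.8,-3.8,0,0,0,0,0,-1.0,-4.8,0,-0.11,0,0,0,-1.2,-5.8,0,-0.11,0,0,0,-1.4,-6.8,0,-0.11,0,0,0,-1.6,-7.8,0,-0.11,0,0,0,-1.8,-8.7,0,-0.11,0,0,0,-2.0,-9.5,0,-0.11,0,0,0,-2.06,-10,0,-0.11,0,0,0,-2.06,-10,0,-0.11,0,0,0,-2.06,-10,0])

```text
time_s: 12.7
tcp_pos: [0.6066, 0.2079, 0.3946]
tcp_rot: [-0.726, 1.569, -2.447]
force: [0.4, -0.3, -0.6]
finger_gap: 0.0187
```

Run:
```python
from h import *
show()
s=arm.grab_frame('side');t=arm.grab_frame('top');cv2.imwrite('pics/s8raw.png',s);cv2.imwrite('pics/t8raw.png',t)
g=lambda c:np.clip(255*(c/255.)**.6,0,255).astype('uint8')
def crop(im,x0,y0,w,h,k): return g(cv2.resize(im[y0:y0+h,x0:x0+w],None,fx=k,fy=k,interpolation=cv2.INTER_CUBIC))
cv2.imwrite('pics/s8.png',crop(s,190,30,160,200,3)); cv2.imwrite('pics/t8.png',crop(t,90,150,150,120,5))
p,r,_=pose()
P=np.array([p-[0,0,.083],p+[0,0,-.003],p+[0,0,.037]])
print('pred side tip,collar,top',proj('side',P)); print('now',proj('side',[[.6065,.2085,.096],[.6065,.2085,.056]]))
```

```text
t 12.7 tcp [0.6066 0.2079 0.3946] x [-0.0017 -0.0014 -1.    ] y [ 0.9888 -0.1491 -0.0015] yaw -8.57 F [ 0.4 -0.3 -0.6] M [-0.01 -0.05  0.02] gap 0.0187 q [ 3.310e-01  4.050e-01  4.490e-01  1.617e+00 -1.000e-03  2.051e+00]
pred side tip,collar,top [[223.23788687  84.65882416]
 [219.50502668  45.80642775]
 [217.49988741  24.93651523]]
now [[231.6302895  173.51474361]
 [233.01121055 187.85744039]]
```

View pics/s8.png

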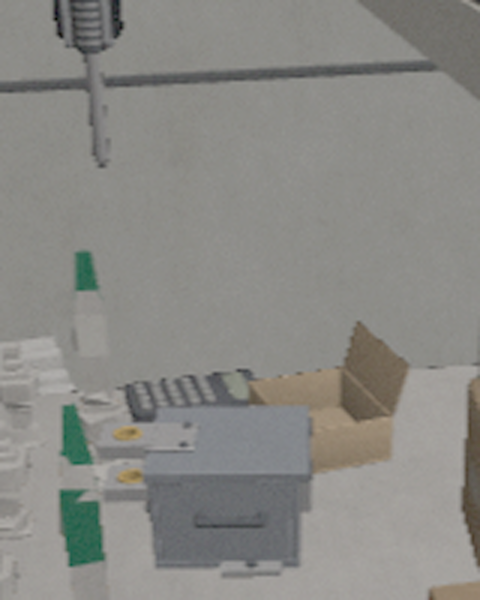

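View pics/t8.png

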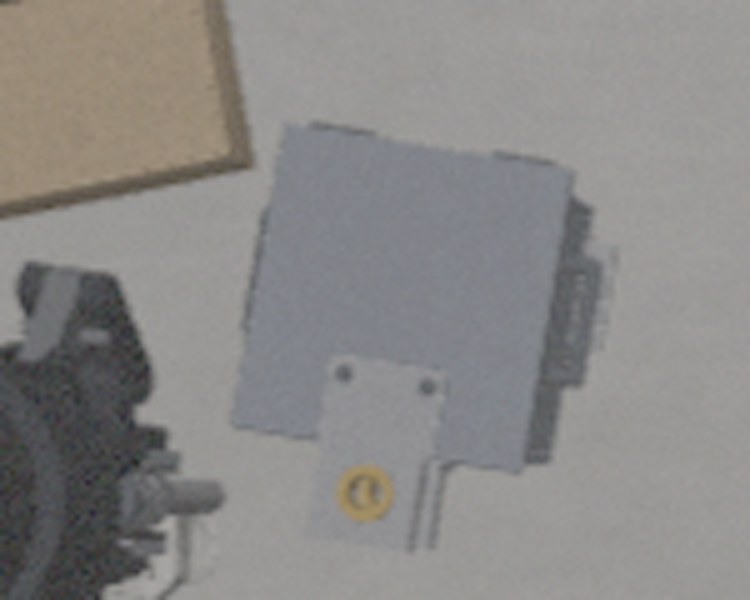

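Run:
```python
from h import *
s=cv2.imread('pics/s8raw.png').astype(float).mean(2); t=cv2.imread('pics/t8raw.png').astype(float).mean(2)
p=np.array([.6066,.2079,.3946])
for v in range(52,86,3):
    row=s[v-1:v+2,205:245].mean(0); bg=np.r_[row[:8],row[-10:]].mean(); d=np.clip(bg-row-6,0,None); c=(d*np.arange(205,245)).sum()/d.sum()
    # predicted axis pixel at that row
    zz=np.linspace(.3,.4,400); q=proj('side',np.c_[np.full(400,p[0]),np.full(400,p[1]),zz]); pu=np.interp(v,q[::-1,1],q[::-1,0]); print(v,round(c,2),round(pu,2),round(d.sum()/d.max(),1))
print('tip top pred',proj('top',[p-[0,0,.083],p-[0,0,.077],p-[0,0,.003]]))
print(np.round(t[240:258,118:142]).astype(int))
# bushings centroid: yellow mask in both images
for n,f in(('side','s8raw'),('top','t8raw')):
    im=cv2.imread(f'pics/{f}.png'); hsv=cv2.cvtColor(im,cv2.COLOR_BGR2HSV); m=((hsv[...,0]>12)&(hsv[...,0]<32)&(hsv[...,1]>90)).astype('uint8')
    k,l,st,c=cv2.connectedComponentsWithStats(m)
    for i in range(1,k):
        x,y,w,h,a=st[i]
        if a>8 and 100<x<300 and 150<y<270:
            pts=np.argwhere(l==i)[:,::-1]; 
            el=cv2.fitEllipse(cv2.convexHull(pts.astype(np.int32))) if a>8 else None
            print(n,st[i],c[i],el);
```

```text
52 219.31 219.98 2.2
55 237.39 220.27 6.9
58 211.42 220.56 9.8
61 219.95 220.84 2.7
64 220.72 221.13 2.4
67 221.32 221.42 3.0
70 220.57 221.71 2.4
73 221.35 222.0 2.1
76 222.31 222.29 2.9
79 222.04 222.58 2.6
82 222.43 222.87 3.0
85 223.52 223.15 2.5
tip top pred [[132.70862953 248.85450817]
 [131.65744133 248.88492248]
 [117.40766087 249.29721521]]
[[ 29  41  55  57  54  65  72  79  96 107 108 107 107 108 108 109 109 109
  108 104 107 110 108 107]
 [ 31  41  55  57  59  56  58  62  91 107 107 109 109 108 108 107 106 107
  107 109 108 110 108 109]
 [ 47  57  56  56  53  59  53  66  92 108 109 107 108 107 108 109 109 107
  109 109 109 112 106 111]
 [ 46  52  40  45  42  41  43  66 100 109 107 108 108 107 108 111 109 109
  109 110 111 108 109 109]
 [ 48  41  40  49  55  60  61  74  95 110 111 111 107 109 109 111 107 110
  111 109 110 109 107 112]
 [ 51  65  72  55  58  77  94  94  98 100 101 102 101 101 102 105 107 107
  106 110 106 108 110 107]
 [ 52  60  74  69  56  63  72  78  76  73  76  76  77  78  77  83  98 107
  110 108 108 106 108 108]
 [ 62  53  62  68  53  50  57  66  68  68
[... 842 characters left out ...]
 109 112 111 107 110 110]
 [ 33  32  44  59  68  93 112  88  67  69  92 107 103 102 114 114 108 111
  111 111 107 111 110 110]
 [ 28  29  30  33  37  85 112  85  67  73  97 110 106 106 103 107 109 109
  113 108 111 112 111 111]]
side [228 172   9   5  38] [231.94736842 173.94736842] ((231.97059631347656, 173.94822692871094), (4.611449718475342, 9.046935081481934), 85.94307708740234)
side [229 186   9   5  34] [232.97058824 188.29411765] ((233.03395080566406, 188.40939331054688), (4.939741134643555, 8.064563751220703), 87.73603820800781)
top [157 243  11  11  89] [162.23595506 248.13483146] ((162.37399291992188, 248.1849822998047), (10.648628234863281, 10.889291763305664), 161.77761840820312)
```

Run:
```python
from h import *
print(atz('top',162.3,248.15,.096),atz('side',231.95,173.95,.096),atz('side',233.0,188.35,.056))
goto([.6065,.2083,.20],-.15)
```

```text
[0.6062497  0.20914144 0.096     ] [0.60717937 0.20586321 0.096     ] [0.60635467 0.20582016 0.056     ]
turn [-0.01  0.01  0.  ] shift [ 4.88 -0.01 -0.04]
```

Call:
apply_moves(increments=[0,0,0,1,0,0,0,0,0,0,2,0,0,0,0,0,0,3,0,0,0,0,0,0,4,0,0,0,0,0,0,4.8,-0.01,-0.01,0,0,0,0,4.8,-0.01,-0.01,0,0,0,0,4.8,-0.01,-0.01,0])

```text
time_s: 13.5
tcp_pos: [0.6065, 0.2076, 0.2043]
tcp_rot: [-0.816, 1.57, -2.538]
force: [-0.1, 0.4, -0.2]
finger_gap: 0.0184
```

Run:
```python
from h import *
show()
s=arm.grab_frame('side');t=arm.grab_frame('top');cv2.imwrite('pics/s9raw.png',s);cv2.imwrite('pics/t9raw.png',t)
g=lambda c:np.clip(255*(c/255.)**.6,0,255).astype('uint8')
def crop(im,x0,y0,w,h,k): return g(cv2.resize(im[y0:y0+h,x0:x0+w],None,fx=k,fy=k,interpolation=cv2.INTER_CUBIC))
cv2.imwrite('pics/s9.png',crop(s,190,110,90,90,6)); cv2.imwrite('pics/t9.png',crop(t,120,200,80,80,7))
p,r,_=pose()
print('pred side tip,collar',proj('side',[p-[0,0,.083],p-[0,0,.003]]),proj('top',[p-[0,0,.083],p-[0,0,.003]]))
```

```text
t 13.5 tcp [0.6065 0.2076 0.2043] x [-5.e-04 -4.e-04 -1.e+00] y [ 9.886e-01 -1.509e-01 -5.000e-04] yaw -8.68 F [-0.1  0.4 -0.2] M [0.05 0.01 0.03] gap 0.0184 q [ 0.33   0.403  0.018  1.186 -0.     2.052]
pred side tip,collar [[231.2751038  163.29307759]
 [228.27814005 131.88259984]] [[159.40107542 247.38280207]
 [149.1402172  247.62346966]]
```

View pics/s9.png

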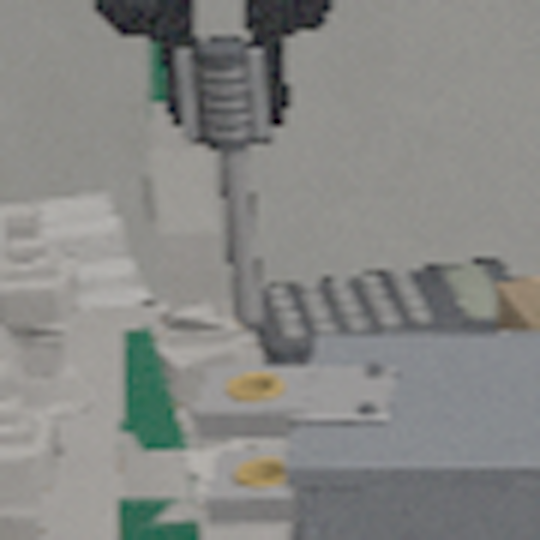

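View pics/t9.png

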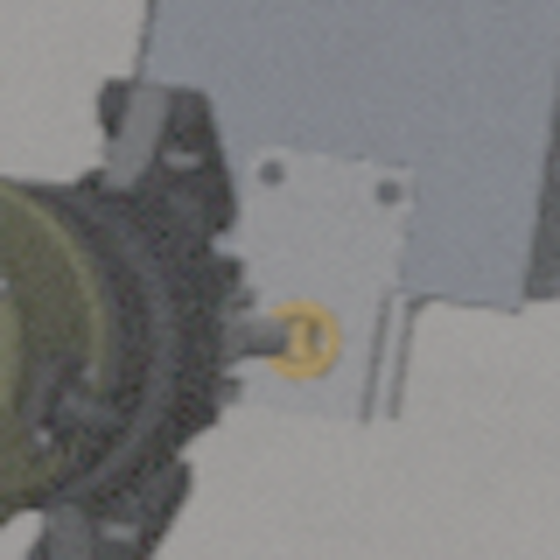

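Call:
apply_moves(increments=[0,0,0,0.2,0,-0.02,0,0,0,0,0.4,0,-0.03,0,0,0,0,0.55,0,-0.03,0,0,0,0,0.65,0,-0.03,0,0,0,0,0.75,0,-0.03,0,0,0,0,0.85,0,-0.03,0,0,0,0,0.85,0,-0.03,0])

```text
time_s: 14.3
tcp_pos: [0.6062, 0.2097, 0.169]
tcp_rot: [-0.933, 1.57, -2.654]
force: [-0.0, -0.7, -0.6]
finger_gap: 0.0186
```

Run:
```python
from h import *
show()
s=arm.grab_frame('side');t=arm.grab_frame('top')
g=lambda c:np.clip(255*(c/255.)**.6,0,255).astype('uint8')
def crop(im,x0,y0,w,h,k): return g(cv2.resize(im[y0:y0+h,x0:x0+w],None,fx=k,fy=k,interpolation=cv2.INTER_CUBIC))
cv2.imwrite('pics/st10.png',np.hstack([crop(s,205,130,50,70,8),crop(t,140,215,50,70,8)]))
```

```text
t 14.3 tcp [0.6062 0.2097 0.169 ] x [-1.e-03 -5.e-04 -1.e+00] y [ 9.888e-01 -1.495e-01 -9.000e-04] yaw -8.6 F [-0.  -0.7 -0.6] M [-0.15 -0.   -0.  ] gap 0.0186 q [ 0.333  0.421 -0.037  1.114 -0.     2.054]
```

View pics/st10.png

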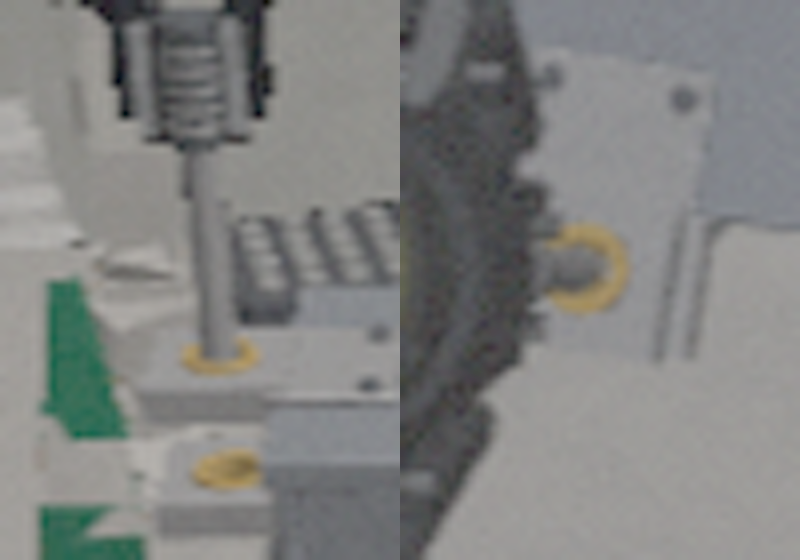

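The side crop shows the tip inside the upper bushing (shank at 218, ring centre at 220). The top crop shows it centred too, and forces are near zero. I keep going down.

Call:
apply_moves(increments=[0,0,0,0.1,0,0,0,0,0,0,0.2,0,0,0,0,0,0,0.3,0,0,0,0,0,0,0.4,0,0,0,0,0,0,0.5,0,0,0,0,0,0,0.6,0,0,0,0,0,0,0.6,0,0,0])

```text
time_s: 15.1
tcp_pos: [0.6062, 0.21, 0.1448]
tcp_rot: [-1.449, 1.57, 3.114]
force: [-0.1, -0.4, -0.4]
finger_gap: 0.0185
```

Run:
```python
from h import *
show()
s=arm.grab_frame('side');t=arm.grab_frame('top')
g=lambda c:np.clip(255*(c/255.)**.6,0,255).astype('uint8')
def crop(im,x0,y0,w,h,k): return g(cv2.resize(im[y0:y0+h,x0:x0+w],None,fx=k,fy=k,interpolation=cv2.INTER_CUBIC))
cv2.imwrite('pics/st11.png',np.hstack([crop(s,205,140,50,70,8),crop(t,140,215,50,70,8)]))
```

```text
t 15.1 tcp [0.6062 0.21   0.1448] x [-0.0011  0.     -1.    ] y [ 0.9888 -0.1494 -0.0011] yaw -8.59 F [-0.1 -0.4 -0.4] M [-0.02  0.   -0.03] gap 0.0185 q [ 0.333  0.435 -0.072  1.065  0.     2.054]
```

View pics/st11.png

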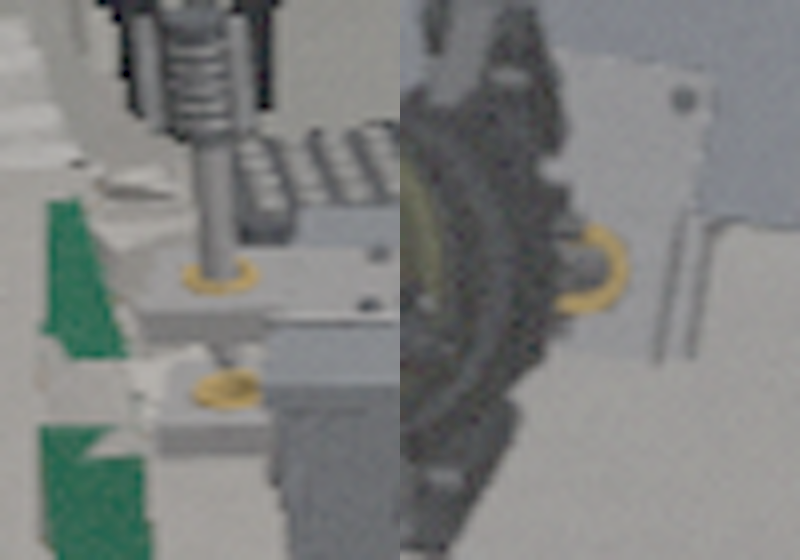

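The tip shows below the lid lug at (225,355), lined up with the lower ring's centre at (228,390). I continue.

Call:
apply_moves(increments=[0,0,0,0.08,0,0,0,0,0,0,0.16,0,0,0,0,0,0,0.24,0,0,0,0,0,0,0.32,0,0,0,0,0,0,0.4,0,0,0,0,0,0,0.4,0,0,0])

```text
time_s: 15.8
tcp_pos: [0.6062, 0.2098, 0.129]
tcp_rot: [-1.068, 1.57, -2.789]
force: [0.0, -0.6, -2.0]
finger_gap: 0.0186
```

Run:
```python
from h import *
show()
s=arm.grab_frame('side');t=arm.grab_frame('top')
g=lambda c:np.clip(255*(c/255.)**.6,0,255).astype('uint8')
def crop(im,x0,y0,w,h,k): return g(cv2.resize(im[y0:y0+h,x0:x0+w],None,fx=k,fy=k,interpolation=cv2.INTER_CUBIC))
cv2.imwrite('pics/st12.png',crop(s,205,140,70,70,8))
```

```text
t 15.8 tcp [0.6062 0.2098 0.129 ] x [-9.e-04 -3.e-04 -1.e+00] y [ 9.888e-01 -1.494e-01 -8.000e-04] yaw -8.59 F [ 0.  -0.6 -2. ] M [-0.21 -0.05  0.  ] gap 0.0186 q [ 0.333  0.446 -0.094  1.032 -0.     2.054]
```

View pics/st12.png

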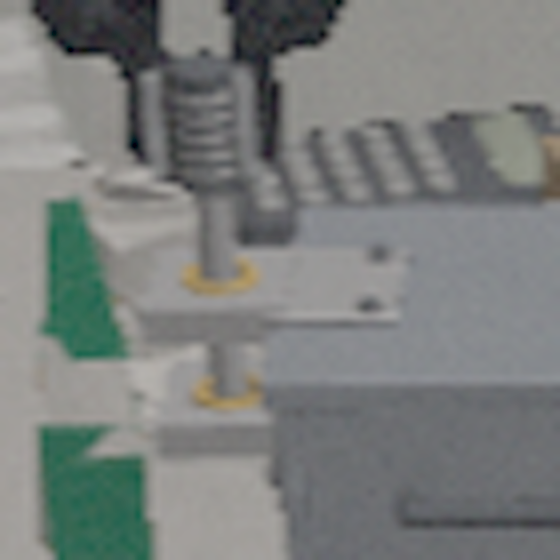

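Call:
apply_moves(increments=[0,0,0,0.08,0,0,0,0,0,0,0.16,0,0,0,0,0,0,0.24,0,0,0,0,0,0,0.32,0,0,0,0,0,0,0.4,0,0,0,0,0,0,0.48,0,0,0,0,0,0,0.48,0,0,0,0,0,0,0.48,0,0,0])

```text
time_s: 16.7
tcp_pos: [0.6064, 0.2099, 0.1103]
tcp_rot: [-1.461, 1.57, 3.102]
force: [-0.1, -0.6, -1.7]
finger_gap: 0.0185
```

Run:
```python
from h import *
show()
s=arm.grab_frame('side');t=arm.grab_frame('top');cv2.imwrite('pics/s13raw.png',s);cv2.imwrite('pics/t13raw.png',t)
g=lambda c:np.clip(255*(c/255.)**.6,0,255).astype('uint8')
def crop(im,x0,y0,w,h,k): return g(cv2.resize(im[y0:y0+h,x0:x0+w],None,fx=k,fy=k,interpolation=cv2.INTER_CUBIC))
cv2.imwrite('pics/st13.png',crop(s,205,140,70,75,8))
p,_,_=pose()
for z in(.026,.04,.056,.096,.106,.146): print(z,(proj('side',[[.6066,.2087,z]])[0]-[205,140]+.5)*8-.5)
```

```text
t 16.7 tcp [0.6064 0.2099 0.1103] x [-5.e-04  0.e+00 -1.e+00] y [ 9.888e-01 -1.494e-01 -4.000e-04] yaw -8.59 F [-0.1 -0.6 -1.7] M [-0.17  0.1   0.01] gap 0.0185 q [ 0.333  0.459 -0.118  0.994  0.     2.054]
0.026 [235.87269662 469.11105271]
0.04 [232.1722203  430.65385881]
0.056 [227.87946703 386.04142785]
0.096 [216.83996856 271.31345884]
0.106 [214.00909824 241.89364398]
0.146 [202.3882085  121.12356724]
```

View pics/st13.png

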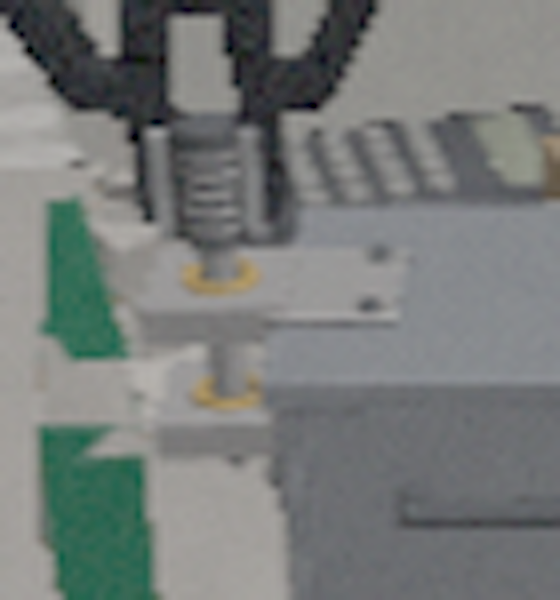

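View pics/s13raw.png

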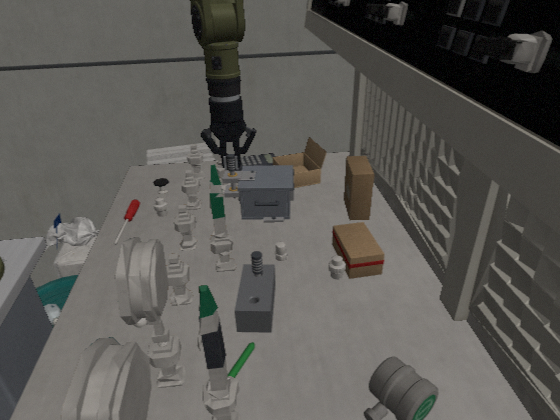

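View pics/t13raw.png

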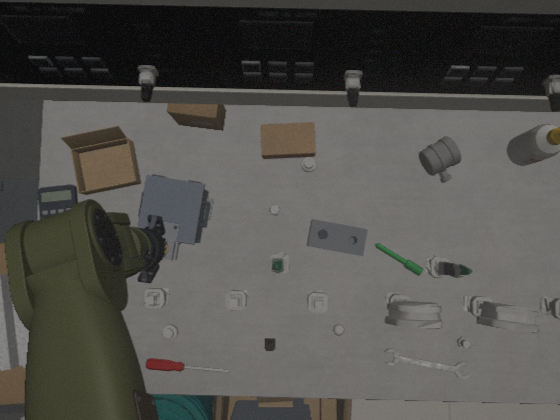

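Run:
```python
from h import *
s=cv2.imread('pics/s13raw.png')
g=np.clip(255*(s/255.)**.6*1.1,0,255).astype('uint8')
c=cv2.resize(g[148:202,215:255],None,fx=11,fy=11,interpolation=cv2.INTER_NEAREST)
def circ(z,r,col,dx=0,dy=0):
    a=np.linspace(0,2*np.pi,60); P=np.c_[.6066+r*np.cos(a),.2087+r*np.sin(a),np.full(60,z)]
    q=(proj('side',P)+[dx,dy]-[215,148]+.5)*11; cv2.polylines(c,[q.astype(np.int32)],True,col,1)
d=c.copy()
for z,r,col in((.096,.0125,(0,255,0)),(.056,.0125,(0,255,0)),(.106,.010,(0,0,255)),(.146,.010,(0,0,255)),(.026,.0025,(255,0,0))): circ(z,r,col,.3,.5)
cv2.imwrite('pics/z13.png',c[:594]);cv2.imwrite('pics/z13b.png',np.hstack([c[:,:360],d[:,:360]]))
```

```text
(no output)
```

View pics/z13b.png

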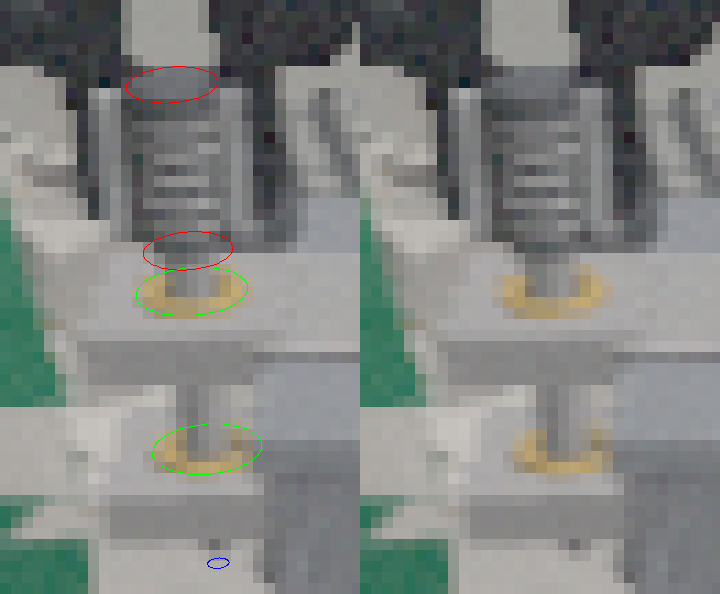

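Going by the tip and the grip's lower edge, the pin sits about 3.5 mm higher than wanted: collar about 13–14 mm above the rim, tip at z of about 0.030. I lower it that much.

Call:
apply_moves(increments=[0,0,0,0.05,0,0,0,0,0,0,0.09,0,0,0,0,0,0,0.09,0,0,0,0,0,0,0.09,0,0,0])

```text
time_s: 17.2
tcp_pos: [0.6066, 0.2099, 0.1068]
tcp_rot: [-2.086, 1.571, 2.477]
force: [0.2, -0.7, -1.5]
finger_gap: 0.0185
```

Run:
```python
from h import *
show()
s=arm.grab_frame('side');cv2.imwrite('pics/s14raw.png',s)
g=np.clip(255*(s/255.)**.6*1.1,0,255).astype('uint8')
c=cv2.resize(g[148:202,215:255],None,fx=11,fy=11,interpolation=cv2.INTER_NEAREST);d=c.copy()
def circ(z,r,col,dx=0,dy=0):
    a=np.linspace(0,2*np.pi,60); P=np.c_[.6066+r*np.cos(a),.2087+r*np.sin(a),np.full(60,z)]
    q=(proj('side',P)+[dx,dy]-[215,148]+.5)*11; cv2.polylines(c,[q.astype(np.int32)],True,col,1)
for z,r,col in((.096,.0125,(0,255,0)),(.056,.0125,(0,255,0)),(.106,.010,(0,0,255)),(.146,.010,(0,0,255)),(.026,.0025,(255,0,0))): circ(z,r,col,.3,.5)
cv2.imwrite('pics/z14.png',np.hstack([c[:,:360],d[:,:360]]))
```

```text
t 17.2 tcp [0.6066 0.2099 0.1068] x [-1.e-04  1.e-04 -1.e+00] y [ 9.888e-01 -1.494e-01 -1.000e-04] yaw -8.59 F [ 0.2 -0.7 -1.5] M [-0.15  0.04  0.05] gap 0.0185 q [ 0.333  0.462 -0.122  0.987  0.     2.054]
```

View pics/z14.png

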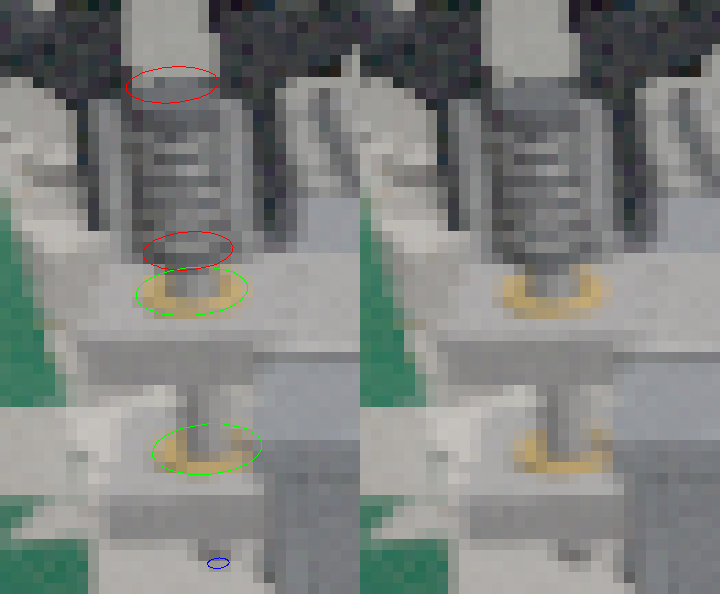

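The pin spans both bushings with its tip out below the lower lug at (232,198). By the different cues the collar is 8–11 mm above the rim, and the forces are small. I hold briefly, then hand in.

Call:
apply_moves(increments=[0,0,0,0,0,0,0,0,0,0,0,0,0,0,0,0,0,0,0,0,0])

```text
time_s: 17.55
tcp_pos: [0.6066, 0.2099, 0.1069]
tcp_rot: [-1.616, 1.571, 2.947]
force: [-0.3, -0.7, -3.1]
finger_gap: 0.0187
```

Run:
```python
from h import *
show()
print(arm.job_done())
```

```text
t 17.55 tcp [0.6066 0.2099 0.1069] x [-1.e-04  0.e+00 -1.e+00] y [ 9.888e-01 -1.494e-01 -1.000e-04] yaw -8.59 F [-0.3 -0.7 -3.1] M [-0.14  0.08  0.01] gap 0.0187 q [ 0.333  0.462 -0.122  0.987  0.     2.054]
the job is handed in; nothing more can be done
None
```

I pressed the lid shut, took the long pin from the rack and lowered it through both bushings, and handed the job in at 17.6 s with the gripper still holding it.

- **Lid:** it stopped firmly under a push of about 17 N, and the pictures after that show it shut.
- **Pin:** the last picture shows it through both bushings, with the tip sticking out roughly 12 mm below the lower one. The gripper was holding it at a gap of 18.7 mm, and the wrist force was about 3 N.
- **Collar height:** my measurements disagreed slightly. The grip's lower edge suggests about 11 mm above the upper bushing, while the grip's top edge and the arm's own position suggest about 8 mm. I left it at roughly 9–10 mm.
- **Surroundings:** the short pin is still in the rack, and the loose fittings had not moved in the full pictures taken just before the last small lowering.
- **Green look-alike pin:** it was standing on its own at the start and fell over during my first move, before the arm came near it. It now lies on the bench, untouched.

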